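Clip the storage jar shut and put it back into the packed spice row

TASK

Clip the white stoneware clip-top jar shut: press its lever down until it snaps over and lies against the jar. Then put the jar back in its place in the wooden rack, between the wooden-lidded jar and the tall grey-lidded jar, which have slid together: push the row apart to make room, and lower the clip-top jar upright onto the rack floor, its clip facing the front of the rack, before letting go. Keep all four spice jars standing in the rack, tip nothing over and leave the tumbler and the egg cup where they are.

Things in the scene. Friction and masses are not known exactly. Their poses are not given: they have to be found in the camera images.
- clip_jar: White stoneware, round clip-top jar, 0.78 kg, 64 mm across (foot rounded to 57), neck 56 mm at 98-106 mm up, lid 64 mm across at 112-123 mm, 130 mm high closed. Origin: centre of underside, z up; -x: side of the lever (front), +x: lid hinge. The sides (+y, -y) are clear: grip the clipped lid there; unclipped, the lid lifts open. Starts on the worktop, lid ajar.
- clasp (a joint): Lever angle, rad: 0 undone, sticking out 40 deg above level; turns down; 1.55 dead centre; 2.1 home, hanging against the jar. The seal pushes it back to 0 before dead centre, home past it. It needs about 0.1 Nm: about 4 N straight down 24 mm out from the pivot; over 7 N there tips the jar. Pivot: 38 mm in front of the jar's axis, 102 mm above its underside, along the jar's y.
- clasp_tip (a point): Middle of the lever's free edge. The lever is a steel plate 22 mm wide and 3 mm thick that reaches 42 mm from its pivot.
- rack: Low wooden spice rack, fixed. Outside 82 mm deep (x), 277 mm long (y); inside 70 x 257 mm; floor 8 mm above the worktop, end boards up to 62 mm, front and back laths up to 40 mm. Origin: centre of underside; -x is its front, y along the row, z up. The four spice jars and the clip-top jar together fill the row but for 6 mm (a jar dragged by its top digs in and sticks).
- jar_a: The tall grey-lidded cream jar in the rack, 52 mm across, 92 mm high, 0.16 kg. Origin: centre of its underside, z up.
- jar_b: The wooden-lidded cream jar in the rack, 47 mm across, 78 mm high, 0.16 kg. Origin: centre of its underside, z up. It and jar_a stand side by side with at most about 9 mm between them, in either order.
- jar_d: The small grey-lidded cream jar at one end of the row, 44 mm across, 70 mm high, 0.16 kg. Origin: centre of its underside, z up.
- salt_shaker: Glass shaker with a grey domed top at the other end of the row, 44 mm across, 90 mm high, 0.1 kg. Origin: centre of its underside, z up.
- tumbler: Glass tumbler standing behind, 81 mm across, 93 mm high, origin at its underside; leave it alone.
- egg_cup: White egg cup in front of the rack, 49 mm across, 52 mm high, origin at its underside; leave it alone.
Not all that is in view belongs to the job. What is shaped like the jar_a but purple is not meant.

How it is judged:
By the outcome, as a careful person would: the job done as asked, in the order asked, and still so for the second after the job is handed in, with the robot touching nothing.
It also fails if it takes over 70 s, if anything falls off the work surface, if the arm or the gripper's body presses on something with over 40 N, if the wrist force passes 120 N, or if a joint passes its speed limit or range.

ROBOT

A 6-joint arm with a two-finger parallel gripper is mounted at the origin on a cart in front of the work surface, level with it; the furniture and walls round the work are solid. World frame = base frame: x ahead of the robot, y to its left, z up, the work surface at z = 0. Lengths are in m, angles in rad, forces in N, time in s.
With the tool pointing down it reaches from about 0.4 to 0.825 m from the base axis. Payload 7 kg.
Tool frame: the origin (TCP) lies at the very end of the fingers, on their centre line; the grasp point (between the pads) lies 19 mm behind it; z points along the fingers, x is the direction in which the jaws open and shut, and the axes are right-handed (so a half turn about z gives the same grasp; the last joint's range is limited). The gripper opens to 88 mm and grips with 3 to 60 N. Pads are 19 mm wide; open, the fingers measure 130 mm over their backs; the gripper's body (78 mm by 193 mm) begins 47 mm behind the grasp point.
Start: joints at [-0.862, 0.359, 0.012, 0, -1.224, -0.288], TCP at [0.276, -0.616, 0.202] pointing down, gripper open.
Joint ranges: [-3.07, 3.07], [-1.43, 2.12], [-1.02, 1.25], [-3.03, 1.67], [-3.05, -0], [-3.03, 3.03]. Speed limits (rad/s): [2.39, 2.39, 3.01, 3.14, 3.14, 3.14].

INTERFACE

Orientations are given as [roll, pitch, yaw] about the fixed x, y, z axes, in that order (R = Rz(yaw) Ry(pitch) Rx(roll)).
In Python, from station import telemetry, grab_frame, arm, regions_of, pinpoint gives the robot as it stands. The module is installed in compiled form; this text tells all that it offers.
- The arm moves only by the shell command python3 -m inch 'ROWS' [FORCE]. ROWS is text: rows parted by semicolons, each of 7 numbers parted by spaces: the opening, from 0 (shut) to 1 (fully open), then the shift along the world's x, y, z in cm, then the turn, a rotation vector about the world's x, y, z in degrees. A call has 1 to 12 rows; each row is the pose to reach, as a shift and turn from the pose measured when the call began; what a row does not reach only later rows make up. A row lasts 1/8 s, in which the tool goes at most 62.5 mm and 10.7 degrees, less where a joint would pass 70% of its speed; a pose out of reach is approached as far as the arm can. A call with a gripper value outside its range is refused whole. The fingers move at their own pace and stop on an object; FORCE is the grip in N (left out, the last holds). Time passes only in rows, so rows that repeat a pose let the fingers close. It gives the time, the measured TCP pose, the force and the opening at its end, in the units of the state.
- telemetry.get_state(): the state, without advancing time (a new reading comes with each control period).
- grab_frame(name): name is "scene" or "top"; returns a dict with "pixels" (384x512x3 uint8, red, green, blue), "fx", "fy", "cx", "cy" (pixels), "R" (3x3) and "t" (3): a world point X has camera coordinates R X + t. Camera axes: x right, y down, z forward; pixel columns grow to the right and rows downward; lengths in m; the calibration is good to about 2 mm. A picture is of the moment at which its call begins. There is no depth.
- arm.job_done(): hands the job in, once; it reports no verdict.
Trained networks look in the newest picture that a camera, given by its name, has taken for a name from the list of things; names that differ only in an ending like _2 or _b are one class to them, and where a whole thing is asked for, a point or a joint stands for the part that bears it (a point fixed in the world has none). Each returns a list of dicts, best first, with "p" (0 to 1); they miss things now and then, are a little off and sometimes report something else, mostly with a low value. They report only what shows in the picture. A call takes as long as a camera call. They do not tell look-alikes from the thing itself.
- regions_of(camera, name): "pixels" (384x512 bool, what is visible of it) and "bbox" ([left, top, right, bottom] in pixels, round what is visible of it).
- pinpoint(camera, name): "location" ([column, row] in pixels: a listed point, or the origin of a listed thing).
The state is a dict: "t": time; "q": joint angles; "qd": joint speeds; "joint_efforts": joint torques, N m; "eef_pos": TCP position; "ee_rot": TCP orientation; "force": force on the tool from outside, world axes, zero at the start; "moment": the same for the moment, N m; "width": finger opening in m.
Only numpy, scipy, OpenCV 4.12 (cv2) and the standard library are available. Lean on these libraries where they do the work, as an engineer would, in place of code of your own. Each camera call takes 0.05 s, during which the arm holds its last target. There are 200 camera calls.

## Working session

There is one attempt and no reset: what is moved stays moved. The work goes in short steps, Python scripts to look and compute and a shell command to move; the robot and the scene stay as the last step left them, time stands still between calls to the robot, and variables do not carry over. Pictures are saved under pics/ and viewed, about 8 in all and at most 12, crops included, and the job is handed in when it is done.

```bash
mkdir -p pics; cat > h.py <<'E'
import numpy as np, cv2
from station import telemetry, grab_frame, arm, regions_of, pinpoint
def onplane(f,px,z):
    d=f["R"].T@np.array([(px[0]-f["cx"])/f["fx"],(px[1]-f["cy"])/f["fy"],1.]); c=-f["R"].T@f["t"]
    return c+d*(z-c[2])/d[2]
def proj(f,X):
    c=f["R"]@np.array(X)+f["t"]; return np.array([f["fx"]*c[0]/c[2]+f["cx"],f["fy"]*c[1]/c[2]+f["cy"]])
def tri(fs,pxs):
    A=[];b=[]
    for f,p in zip(fs,pxs):
        d=f["R"].T@np.array([(p[0]-f["cx"])/f["fx"],(p[1]-f["cy"])/f["fy"],1.]); d/=np.linalg.norm(d); c=-f["R"].T@f["t"]
        P=np.eye(3)-np.outer(d,d); A.append(P); b.append(P@c)
    return np.linalg.lstsq(np.vstack(A),np.hstack(b),rcond=None)[0]
def save(f,name,crop=None,s=1):
    im=f["pixels"][:,:,::-1]
    if crop: im=im[crop[1]:crop[3],crop[0]:crop[2]]
    cv2.imwrite("pics/"+name,cv2.resize(im,None,fx=s,fy=s,interpolation=cv2.INTER_CUBIC))
E
python3 - <<'E'
from h import *
fs={n:grab_frame(n) for n in("scene","top")}
for n,f in fs.items():
    save(f,n+"0.png",s=1.5); print(n,(-f["R"].T@f["t"]).round(3),f["fx"])
    for k in("clip_jar","clasp_tip","rack","jar_a","jar_b","jar_d","salt_shaker","tumbler","egg_cup"):
        z=0.008 if k in("jar_a","jar_b","jar_d","salt_shaker") else 0
        for r in pinpoint(n,k)[:3]:
            print(n,k,round(r["p"],2),np.round(r["location"]),onplane(f,r["location"],z)[:2].round(3))
print(telemetry.get_state())
E
```

```text
scene [0.222 0.725 0.786] 390.52974448952943
scene clip_jar 0.85 [301. 172.] [ 0.523 -0.238]
scene clasp_tip 0.52 [329. 141.] [ 0.497 -0.448]
scene rack 0.8 [236. 241.] [0.575 0.117]
scene jar_a 0.88 [271. 256.] [0.465 0.131]
scene jar_a 0.84 [252. 216.] [0.572 0.022]
scene jar_a 0.79 [244. 230.] [0.57  0.078]
scene jar_b 0.88 [271. 256.] [0.465 0.131]
scene jar_b 0.84 [252. 216.] [0.572 0.022]
scene jar_b 0.79 [244. 230.] [0.57  0.078]
scene jar_d 0.88 [271. 256.] [0.465 0.131]
scene jar_d 0.84 [252. 216.] [0.572 0.022]
scene jar_d 0.79 [244. 230.] [0.57  0.078]
scene salt_shaker 0.87 [220. 267.] [0.565 0.216]
scene salt_shaker 0.36 [243. 232.] [0.568 0.085]
scene tumbler 0.83 [189. 197.] [0.785 0.024]
scene egg_cup 0.76 [298. 226.] [ 0.445 -0.005]
top [0.424 0.051 1.095] 415.31492726601647
top clip_jar 0.89 [361. 229.] [ 0.537 -0.233]
top clasp_tip 0.45 [379. 260.] [ 0.457 -0.278]
top rack 0.65 [234. 215.] [0.568 0.106]
top jar_a 0.91 [227. 254.] [0.465 0.119]
top jar_a 0.89 [224. 216.] [0.562 0.131]
top jar_a 0.73 [243. 214.] [0.568 0.081]
top jar_b 0.91 [227. 254.] [0.465 0.119]

[... 348 characters left out ...]
cup 0.62 [364. 230.] [ 0.535 -0.239]
{'t': 1.0, 'q': array([-8.61880327e-01,  3.58556312e-01,  1.19223277e-02,  2.97950581e-06,
       -1.22410859e+00, -2.88101661e-01]), 'qd': array([ 1.97839988e-03, -1.09142677e-05,  3.04586790e-04,  2.08183549e-03,
        6.70608301e-04, -7.07862895e-04]), 'joint_efforts': array([ 1.28116058e-03, -5.82390475e+01,  2.93302774e+01,  7.00265631e+00,
        1.24303519e-02, -2.37982749e-05]), 'eef_pos': array([ 0.27572017, -0.61610524,  0.20229979]), 'ee_rot': array([3.14158007e+00, 5.23345249e-05, 1.99161168e+00]), 'force': array([ 0.45896538, -0.30301399,  0.38345601]), 'moment': array([-0.00395121, -0.02929063,  0.00330103]), 'width': 0.08759395231832434}
```

View pics/scene0.png

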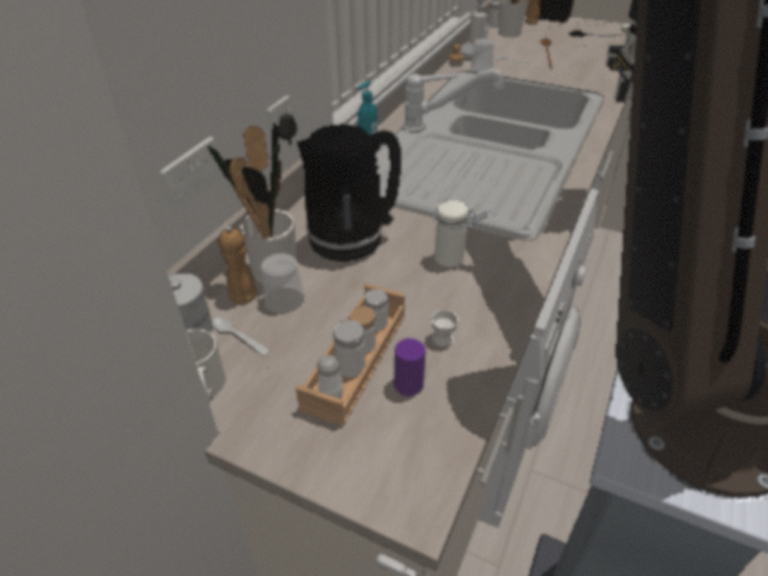

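View pics/top0.png

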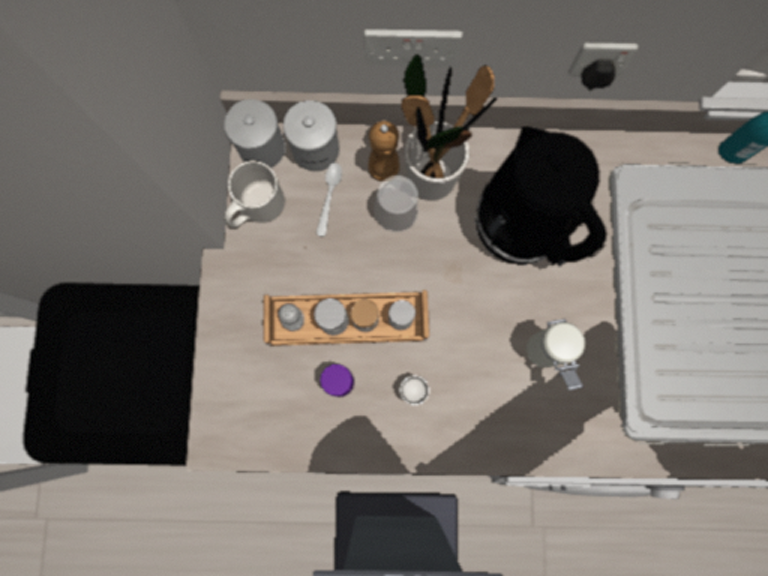

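```bash
cat > fit.py <<'E'
from h import *
from scipy.optimize import minimize
a=np.linspace(0,2*np.pi,40)
def cyl(x,y,r,z): return np.c_[x+r*np.cos(a),y+r*np.sin(a),np.full(40,z)]
def fill(f,sets,S=4):
    m=np.zeros((384*S,512*S),np.uint8)
    for P in sets:
        c=P@f["R"].T+f["t"]; u=np.c_[f["fx"]*c[:,0]/c[:,2]+f["cx"],f["fy"]*c[:,1]/c[:,2]+f["cy"]]
        cv2.fillConvexPoly(m,cv2.convexHull(np.round((u+.5)*S).astype(np.int32)),1)
    return m.astype(bool)
def clip(p,lid=None,th=0.):
    x,y,w=p[:3]; l=p[3] if lid is None else lid
    c,s=np.cos(w),np.sin(w); W=lambda L:np.c_[x+c*L[:,0]-s*L[:,1],y+s*L[:,0]+c*L[:,1],L[:,2]]
    d=np.vstack([cyl(0,0,.032,.112),cyl(0,0,.032,.123),cyl(0,0,.02,.130)])
    h=np.array([.034,0,.108]);q=d-h
    d=np.c_[q[:,0]*np.cos(l)+q[:,2]*-np.sin(l),q[:,1],q[:,0]*-np.sin(l)+q[:,2]*np.cos(l)]+h
    e=np.radians(40)-th
    lev=np.array([[-.038-r*np.cos(e),k,.102+r*np.sin(e)] for r in(0,.042) for k in(-.011,.011)])
    return [W(np.vstack([cyl(0,0,.0285,0),cyl(0,0,.032,.005),cyl(0,0,.032,.09),cyl(0,0,.028,.1)])),W(d),W(lev)]
def fit(fs,masks,model,p0,step):
    M=[cv2.resize(m.astype(np.uint8),None,fx=4,fy=4,interpolation=cv2.INTER_NEAREST).astype(bool) for m in masks]
    def cost(p): return -np.mean([(lambda r:(r&k).sum()/(r|k).sum())(fill(f,model(p))) for f,k in zip(fs,M)])
    p0=np.array(p0,float); sx=np.vstack([p0]+[p0+np.eye(len(p0))[i]*step[i] for i in range(len(p0))])
    r=minimize(cost,p0,method="Nelder-Mead",options=dict(initial_simplex=sx,maxfev=150,xatol=2e-4,fatol=1e-4)); return r.x,-r.fun
DIM=dict(jar_a=(.026,.092),jar_b=(.0235,.078),jar_d=(.022,.070),salt_shaker=(.022,.090))
def jar(n): r,h=DIM[n]; return lambda p:[np.vstack([cyl(p[0],p[1],r,.008),cyl(p[0],p[1],r,.008+h-(.012 if n=="salt_shaker" else 0))])]
def pick(n,name,f,X):
    u=proj(f,X); best=None
    for r in regions_of(n,name):
        b=r["bbox"]; d=np.hypot((b[0]+b[2])/2-u[0],(b[1]+b[3])/2-u[1])
        if best is None or d<best[0]: best=(d,r["pixels"])
    return best[1] if best and best[0]<15 else None
E
python3 - <<'E'
from fit import *
N=("scene","top"); F={n:grab_frame(n) for n in N}
fs=[F[n] for n in N]
ms=[pick(n,"clip_jar",F[n],[.53,-.236,.06]) for n in N]
p,c=fit(fs,ms,clip,[.53,-.236,.47,.15],[.01,.01,.2,.1]); print("clip",p.round(4),c); 
for i in(0,1): print(fit(fs[i:i+1],ms[i:i+1],clip,p,[.01,.01,.2,.1])[0].round(4))
for k,y in dict(jar_d=.022,jar_b=.08,jar_a=.131,salt_shaker=.205).items():
    for n in N:
        m=pick(n,k,F[n],[.566,y,.05])
        if m is None: print(k,n,"none"); continue
        q,s=fit([F[n]],[m],jar(k),[.566,y],[.008,.008]); print(k,n,q.round(4),round(s,2))
m=regions_of("top","rack")[0]["pixels"]; r=cv2.minAreaRect(cv2.findContours(m.astype(np.uint8),0,1)[0][0]); 
B=cv2.boxPoints(cv2.minAreaRect(np.argwhere(m)[:,::-1].astype(np.float32))); print([onplane(F["top"],b,.062)[:2].round(4) for b in B])
ov=[]
for f in fs:
    im=cv2.resize(f["pixels"][:,:,::-1],None,fx=4,fy=4,interpolation=cv2.INTER_CUBIC)
    cs=[]
    for P in clip(p): cs+=list(cv2.findContours(fill(f,[P]).astype(np.uint8),0,2)[0])
    cv2.drawContours(im,cs,-1,(0,255,0),1); u=(proj(f,[p[0],p[1],.06])*4).astype(int); u2=(proj(f,[.565,.11,.04])*4).astype(int)
    ov.append(np.hstack([im[v[1]-150:v[1]+150,v[0]-w:v[0]+w] for v,w in((u,150),(u2,250))]))
cv2.imwrite("pics/ov1.png",np.vstack(ov))
E
```

```text
clip [ 0.5288 -0.2352  0.1781 -0.0013] 0.8961482650336541
[ 0.5288 -0.2344  0.1714  0.0455]
[ 0.5274 -0.2356  0.1623 -0.0776]
jar_d scene [0.5768 0.0199] 0.7
jar_d top [0.5775 0.0197] 0.94
jar_b scene [0.5745 0.0815] 0.56
jar_b top [0.5748 0.0827] 0.91
jar_a scene [0.57   0.1367] 0.89
jar_a top [0.5686 0.1353] 0.92
salt_shaker scene [0.5743 0.199 ] 0.69
salt_shaker top [0.5685 0.2037] 0.71
[array([0.6044, 0.2551]), array([ 0.6157, -0.0247]), array([ 0.5293, -0.027 ]), array([0.5186, 0.2488])]
```

View pics/ov1.png

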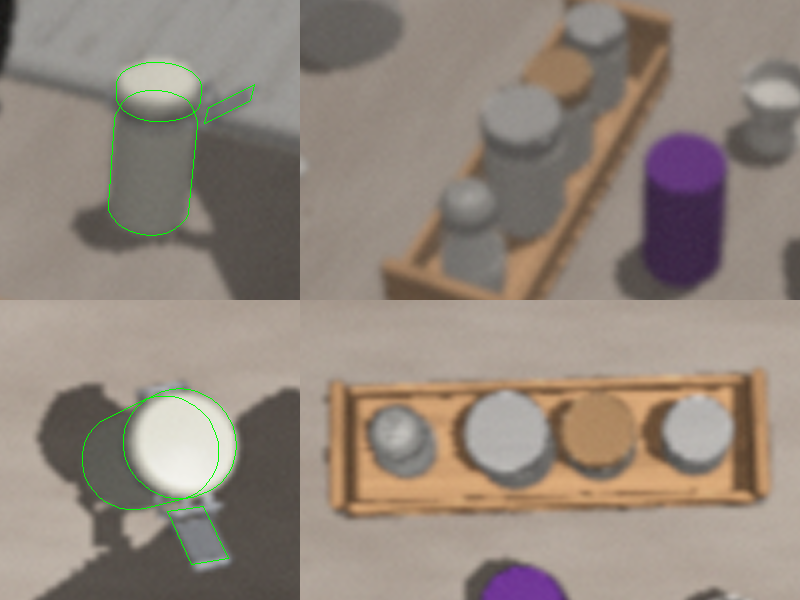

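```bash
python3 - <<'E'
from scipy.spatial.transform import Rotation as R
import numpy as np
R0=R.from_euler('xyz',[3.14158,0,1.99161]); w=.178
T=R.from_rotvec(np.radians(-20)*np.array([-np.sin(w),np.cos(w),0]))*R.from_euler('xyz',[np.pi,0,w+np.pi/2])
print((T*R0.inv()).as_rotvec(degrees=True).round(2), T.as_matrix().round(2))
E
```

```text
[  5.91 -19.16 -13.77] [[-0.18  0.92  0.34]
 [ 0.98  0.17  0.06]
 [ 0.    0.34 -0.94]]
```

```bash
python3 -m inch '0 2.5 5 0 1 -3 -2; 0 5 10 0 2 -5 -4; 0 7.5 15 0 2.5 -8 -6; 0 10 20 0 3.4 -11 -8; 0 12.5 25 0 4.2 -13.7 -9.8; 0 15 30 0 5 -16.4 -11.8; 0 17 34 -1 5.9 -19.2 -13.8; 0 18.6 36.9 -2 5.9 -19.2 -13.8; 0 18.6 36.9 -4 5.9 -19.2 -13.8; 0 18.6 36.9 -5 5.9 -19.2 -13.8; 0 18.6 36.9 -5 5.9 -19.2 -13.8'
```

```text
t: 3.02
eef_pos: [0.4613, -0.2473, 0.1517]
ee_rot: [2.793, -0.0, 1.748]
force: [0.4, 0.1, 1.0]
width: 0.0005
```

```bash
python3 -m inch '0 0.06 0 -.8 0 0 0; 0 0.06 0 -1.5 0 0 0; 0 0.06 0 -2.1 0 0 0; 0 0.06 0 -2.7 0 0 0; 0 0.06 0 -3.3 0 0 0; 0 0.06 0 -3.9 0 0 0; 0 0.06 0 -4.5 0 0 0; 0 0.06 0 -5 0 0 0; 0 0.06 0 -5 0 0 0'; python3 - <<'E'
from h import *
f=grab_frame("scene"); u=proj(f,[.5,-.24,.08]).astype(int); save(f,"press1.png",(u[0]-50,u[1]-50,u[0]+50,u[1]+50),5)
E
```

```text
t: 4.15
eef_pos: [0.4607, -0.2474, 0.1012]
ee_rot: [2.795, -0.001, 1.748]
force: [-6.0, -1.7, 7.0]
width: 0.0008
```

View pics/press1.png

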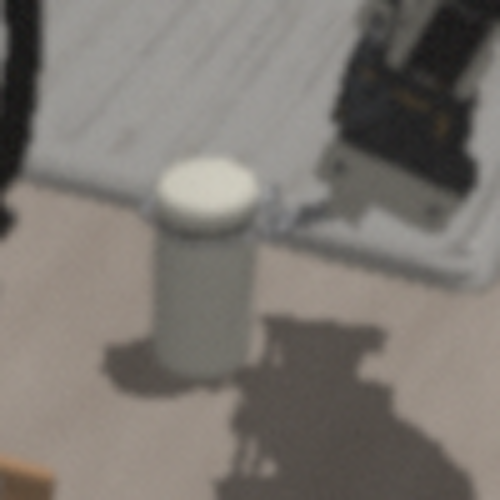

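```bash
python3 - <<'E'
from fit import *
f=grab_frame("scene"); m=pick("scene","clip_jar",f,[.53,-.236,.06]); t=pinpoint("scene","clasp_tip"); print([(r["p"],r["location"]) for r in t[:2]])
p,c=fit([f],[m],lambda p:clip([p[0],p[1],.178],0,p[2]),[.529,-.235,.6],[.01,.01,.2]); print(p,c)
for th in(.2,.4,.6,.8,1): print(th,proj(f,clip([p[0],p[1],.178],0,th)[2][2:].mean(0)).round(1))
s=telemetry.get_state(); print(s["force"],s["moment"],s["eef_pos"])
E
```

```text
[(0.57, [327.6, 143.8])]
[ 0.53169247 -0.23534328  0.17517869] 0.8976274741119413
0.2 [325.5 143.3]
0.4 [326.3 145.6]
0.6 [326.5 148. ]
0.8 [326.2 150.3]
1 [325.3 152.4]
[-6.07233927 -1.70520961  6.93455734] [-0.45881507  2.44480839  0.04547277] [ 0.46089003 -0.24749356  0.10158059]
```

```bash
python3 -m inch '0 -1.5 -.3 .3 0 0 0; 0 -3 -.5 2 0 0 0; 0 -3 -.5 4.5 0 0 0; 0 -3 -.5 4.5 0 0 0'; python3 - <<'E'
from fit import *
N=("scene","top"); fs=[grab_frame(n) for n in N]
ms=[pick(n,"clip_jar",f,[.53,-.236,.06]) for n,f in zip(N,fs)]
p,c=fit(fs,ms,lambda p:clip(p,None,0),[.531,-.235,.178,0],[.01,.01,.2,.1]); print(p.round(4),c)
print([(n,[(r["p"],r["location"]) for r in pinpoint(n,"clasp_tip")[:2]]) for n in N])
for th in(0,.3,.6): print(th,[proj(f,clip(p,0,th)[2][2:].mean(0)).round(1) for f in fs])
s=telemetry.get_state(); print(s["force"],s["eef_pos"])
T=s["eef_pos"]; ov=[]
for f in fs:
    im=cv2.resize(f["pixels"][:,:,::-1],None,fx=5,fy=5,interpolation=cv2.INTER_CUBIC)
    cs=[]
    for P in clip(p,None,0): cs+=list(cv2.findContours(fill(f,[P],5).astype(np.uint8),0,2)[0])
    cv2.drawContours(im,cs,-1,(0,255,0),1); cv2.drawMarker(im,tuple((proj(f,T)*5+2).astype(int)),(0,0,255),0,15)
    u=(proj(f,[.48,-.24,.12])*5).astype(int); ov.append(im[u[1]-250:u[1]+250,u[0]-200:u[0]+200])
cv2.imwrite("pics/ov2.png",np.hstack(ov))
E
```

```text
t: 4.85
eef_pos: [0.4313, -0.2531, 0.1487]
ee_rot: [2.791, 0.002, 1.748]
force: [-0.3, -0.2, -0.3]
width: 0.0004
[ 0.5295 -0.2341  0.1838  0.0289] 0.8845977244764929
[('scene', [(0.45, [328.0, 139.1])]), ('top', [(0.4, [381.9, 262.4])])]
0 [array([324.8, 141.5]), array([382.1, 256.6])]
0.3 [array([326.6, 144.8]), array([381.3, 259.5])]
0.6 [array([327.1, 148.3]), array([380.1, 261. ])]
[-0.08802022 -0.3156936  -0.26160148] [ 0.43037197 -0.25231601  0.14577138]
```

View pics/ov2.png

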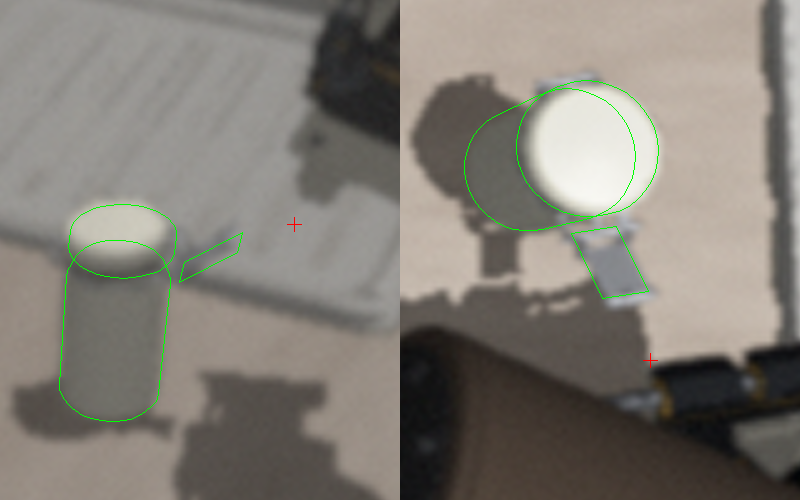

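```bash
python3 - <<'E'
from h import *
s=telemetry.get_state(); f=grab_frame("scene"); print(s["eef_pos"],s["ee_rot"],s["width"])
from scipy.spatial.transform import Rotation as R
M=R.from_euler('xyz',s["ee_rot"]).as_matrix(); S=10
im=cv2.resize(f["pixels"][:,:,::-1],None,fx=S,fy=S,interpolation=cv2.INTER_CUBIC)
im=cv2.convertScaleAbs(im,alpha=1.6,beta=-40)
P=lambda L:tuple((proj(f,s["eef_pos"]+M@np.array(L))*S+S/2).astype(int))
for z in(0,-.019,-.066):
    for x in(-.021,.021): cv2.line(im,P([x,-.0095,z]),P([x,.0095,z]),(0,255,0),1)
    for y in(-.0095,.0095): cv2.line(im,P([-.021,y,z]),P([.021,y,z]),(0,255,0),1)
cv2.drawMarker(im,P([0,0,0]),(0,0,255),0,15); u=P([.0,0,-.03]); cv2.imwrite("pics/tip.png",im[u[1]-280:u[1]+280,u[0]-350:u[0]+350])
E
```

```text
[ 0.43037197 -0.25231601  0.14577138] [ 2.79562266e+00 -1.00166887e-03  1.74789855e+00] 0.0005487842784840659
```

View pics/tip.png

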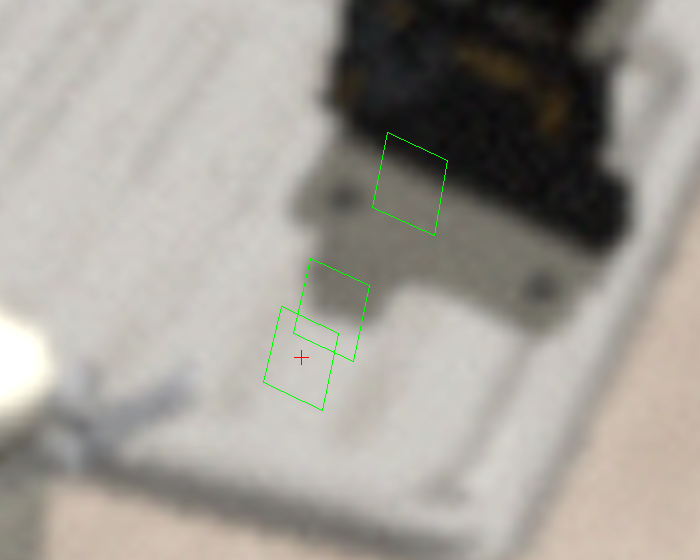

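```bash
python3 - <<'E'
from h import *
from scipy.spatial.transform import Rotation as R
s=telemetry.get_state(); M=R.from_euler('xyz',s["ee_rot"]).as_matrix(); S=6; out=[]
for n in("scene","top"):
    f=grab_frame(n)
    im=cv2.resize(f["pixels"][:,:,::-1],None,fx=S,fy=S,interpolation=cv2.INTER_CUBIC); im=cv2.convertScaleAbs(im,alpha=1.8,beta=0)
    P=lambda L:tuple((proj(f,s["eef_pos"]+M@np.array(L))*S+S/2).astype(int))
    def box(a,b,c,z0,z1):
        for z in(z0,z1): cv2.polylines(im,[np.array([P([x,y,z]) for x,y in((a,c),(a,-c),(b,-c),(b,c))])],True,(0,255,0),1)
    box(-.021,.021,.0095,0,-.066); box(-.0965,.0965,.039,-.066,-.12); cv2.drawMarker(im,P([0,0,0]),(0,0,255),0,15)
    u=P([0,0,-.06]); u=(max(u[0],200),max(u[1],300)); out.append(im[u[1]-300:u[1]+300,u[0]-200:u[0]+200])
cv2.imwrite("pics/tip2.png",np.hstack(out))
E
```

```text
(no output)
```

View pics/tip2.png

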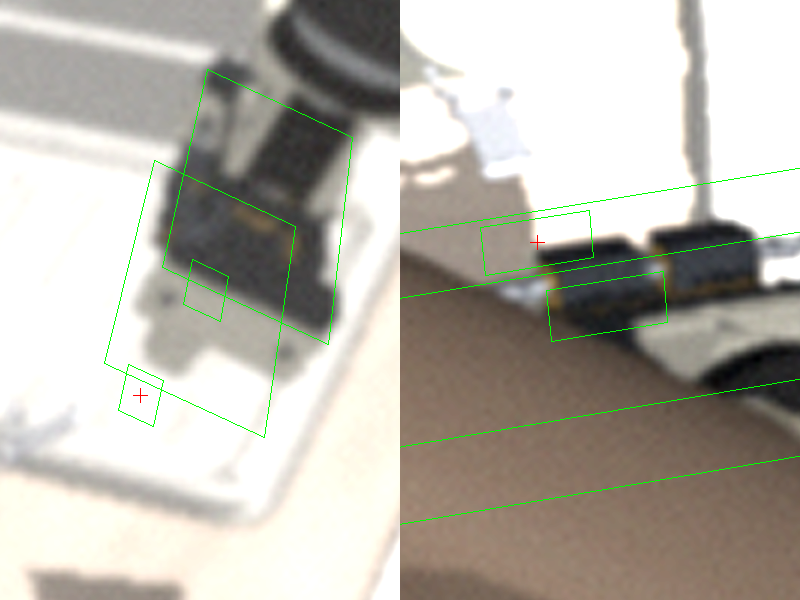

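```bash
python3 -m inch '0 0 0 -2.5 0 0 0; 0 0 0 -5 0 0 0; 0 0 0 -7.5 0 0 0; 0 0 0 -10 0 0 0; 0 0 0 -12 0 0 0; 0 0 0 -13 0 0 0; 0 0 0 -13.5 0 0 0; 0 0 0 -13.5 0 0 0'; python3 - <<'E'
from h import *
from scipy.spatial.transform import Rotation as R
s=telemetry.get_state(); M=R.from_euler('xyz',s["ee_rot"]).as_matrix(); S=8; f=grab_frame("scene")
im=cv2.resize(f["pixels"][:,:,::-1],None,fx=S,fy=S,interpolation=cv2.INTER_CUBIC); im=cv2.convertScaleAbs(im,alpha=1.4,beta=0)
P=lambda L:tuple((proj(f,s["eef_pos"]+M@np.array(L))*S+S/2).astype(int))
for z in(0,-.019,-.066): cv2.polylines(im,[np.array([P([x,y,z]) for x,y in((-.021,.0095),(-.021,-.0095),(.021,-.0095),(.021,.0095))])],True,(0,255,0),1)
u=P([0,0,-.03]); cv2.imwrite("pics/tip3.png",im[u[1]-280:u[1]+280,u[0]-350:u[0]+350])
E
```

```text
t: 6.3
eef_pos: [0.4308, -0.2525, 0.0112]
ee_rot: [2.795, -0.001, 1.748]
force: [-0.0, -0.0, 0.5]
width: 0.0004
```

View pics/tip3.png

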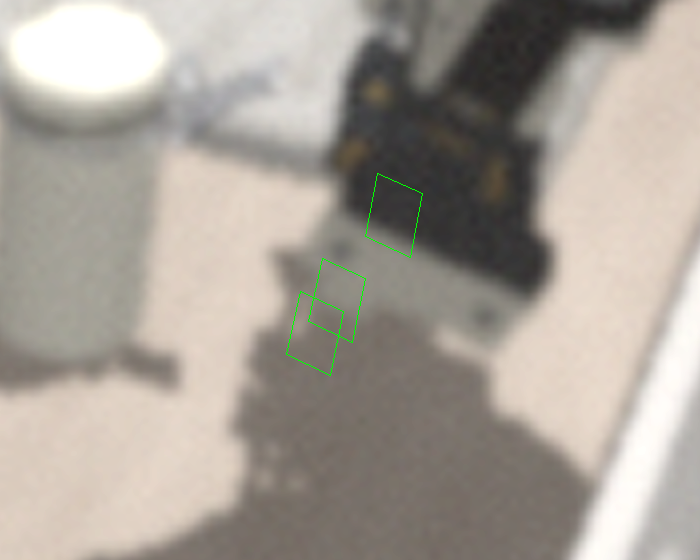

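```bash
python3 -m inch '0 0 0 -.5 0 0 0; 0 0 0 -.8 0 0 0; 0 0 0 -1.0 0 0 0; 0 0 0 -1.0 0 0 0'
```

```text
t: 6.85
eef_pos: [0.4309, -0.2525, 0.0013]
ee_rot: [2.795, -0.0, 1.748]
force: [0.5, -0.1, 0.7]
width: 0.0002
```

```bash
python3 -m inch '0 0 0 -.2 0 0 0; 0 0 0 -.3 0 0 0; 0 0 0 -.3 0 0 0'; python3 -m inch '0 0 0 -.2 0 0 0; 0 0 0 -.4 0 0 0;  0 0 0 -.4 0 0 0'
```

```text
t: 7.22
eef_pos: [0.4309, -0.2525, -0.0018]
ee_rot: [2.795, -0.001, 1.748]
force: [-1.1, 0.2, 0.2]
width: 0.0004
t: 7.6
eef_pos: [0.4308, -0.2524, -0.006]
ee_rot: [2.796, -0.001, 1.748]
force: [0.4, -0.2, -0.0]
width: 0.0001
```

```bash
python3 -m inch '0 0 0 -.3 0 0 0; 0 0 0 -.6 0 0 0; 0 0 0 -.6 0 0 0'; python3 -m inch '0 0 0 -.3 0 0 0; 0 0 0 -.5 0 0 0;  0 0 0 -.5 0 0 0'; python3 -m inch '0 0 0 -.3 0 0 0; 0 0 0 -.5 0 0 0;  0 0 0 -.5 0 0 0'
```

```text
t: 7.98
eef_pos: [0.4306, -0.2524, -0.0123]
ee_rot: [2.796, -0.001, 1.748]
force: [-0.3, -0.2, 0.0]
width: 0.0005
t: 8.35
eef_pos: [0.4305, -0.2524, -0.0176]
ee_rot: [2.796, -0.001, 1.748]
force: [-0.5, 1.1, 0.6]
width: 0.0005
t: 8.72
eef_pos: [0.431, -0.2526, -0.0208]
ee_rot: [2.794, -0.0, 1.749]
force: [-10.2, 4.0, 29.2]
width: 0.0
```

```bash
python3 -m inch '0 0 0 1 0 0 0; 0 0 0 5 0 0 0; 0 0 0 10 0 0 0; 0 0 0 15 0 0 0; 0 0 0 15.5 0 0 0; 0 2 .2 15.5 0 0 0; 0 3.8 .4 15.5 0 0 0; 0 3.8 .4 15.3 0 0 0; 0 3.8 .4 15.2 0 0 0'; python3 -m inch '0 0 0 -.5 0 0 0; 0 0 0 -1 0 0 0; 0 0 0 -1.5 0 0 0; 0 0 0 -2 0 0 0; 0 0 0 -2.5 0 0 0; 0 0 0 -2.5 0 0 0'
```

```text
t: 9.85
eef_pos: [0.4686, -0.2482, 0.1296]
ee_rot: [2.797, -0.002, 1.749]
force: [-0.4, 0.4, -0.1]
width: 0.0003
t: 10.6
eef_pos: [0.4673, -0.2484, 0.1042]
ee_rot: [2.799, -0.002, 1.749]
force: [-5.9, -1.5, 6.4]
width: 0.0005
```

```bash
python3 -m inch '0 .1 0 -.5 0 0 0; 0 .1 0 -1 0 0 0; 0 .1 0 -1.4 0 0 0; 0 .1 0 -1.4 0 0 0'; python3 -m inch '0 .1 0 -.5 0 0 0; 0 .1 0 -1 0 0 0; 0 .1 0 -1.5 0 0 0; 0 .1 0 -1.5 0 0 0'; python3 - <<'E'
from fit import *
f=grab_frame("scene"); m=pick("scene","clip_jar",f,[.53,-.236,.06])
print([(r["p"],r["location"]) for r in pinpoint("scene","clasp_tip")[:2]])
print(fit([f],[m],lambda p:clip([p[0],p[1],.21],0,p[2]),[.529,-.235,.9],[.01,.01,.2]))
u=proj(f,[.48,-.24,.08]).astype(int); save(f,"press2.png",(u[0]-45,u[1]-45,u[0]+45,u[1]+45),6)
E
```

```text
t: 11.1
eef_pos: [0.4679, -0.2483, 0.0897]
ee_rot: [2.799, -0.003, 1.749]
force: [-3.3, -1.4, 2.2]
width: 0.0002
t: 11.6
eef_pos: [0.4693, -0.2483, 0.0745]
ee_rot: [2.799, -0.003, 1.749]
force: [0.2, -0.7, 2.6]
width: 0.0003
[]
(array([ 0.52860023, -0.23855794,  1.43296709]), np.float64(0.8841173361522199))
```

View pics/press2.png

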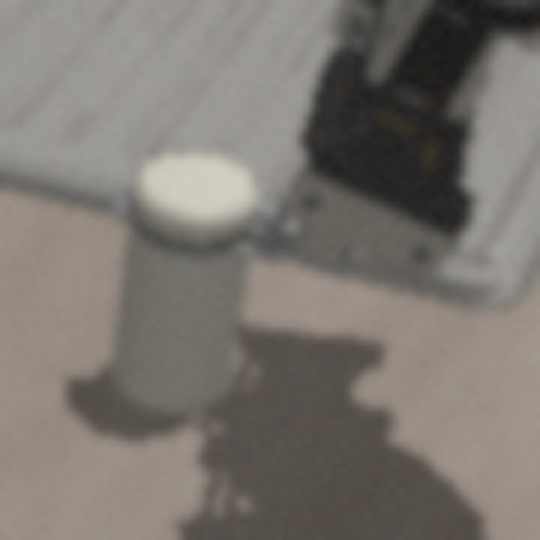

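```bash
python3 -m inch '0 0 0 -.5 0 0 0; 0 0 0 -1 0 0 0; 0 0 0 -1.5 0 0 0; 0 0 0 -1.5 0 0 0'; python3 -m inch '0 0 0 -.4 0 0 0; 0 0 0 -.8 0 0 0; 0 0 0 -1.2 0 0 0; 0 0 0 -1.2 0 0 0'
```

```text
t: 12.25
eef_pos: [0.4683, -0.2481, 0.0588]
ee_rot: [2.801, -0.004, 1.749]
force: [-0.6, 1.1, 0.1]
width: 0.0003
t: 12.75
eef_pos: [0.468, -0.248, 0.0463]
ee_rot: [2.802, -0.004, 1.749]
force: [-0.2, 0.4, -0.0]
width: 0.0004
```

```bash
python3 -m inch '0 -2 -.4 0 0 0 0; 0 -4 -.8 3 0 0 0; 0 -4 -.8 8 0 0 0; 0 -4 -.8 14 0 0 0; .85 -4 3 17 0 0 0; .85 -4 6 17 0 0 0; .85 -4 9 17 0 0 0; .85 -4 9 17 0 0 0'; python3 - <<'E'
from fit import *
N=("scene","top"); fs=[grab_frame(n) for n in N]
ms=[pick(n,"clip_jar",f,[.53,-.236,.06]) for n,f in zip(N,fs)]
k=[i for i in(0,1) if ms[i] is not None]; print(k)
for th0 in(2.1,):
    p,c=fit([fs[i] for i in k],[ms[i] for i in k],lambda p:clip(p[:3],0,p[3]),[.5285,-.236,.2,th0],[.01,.01,.1,-.4]); print(p.round(4),c)
for n in N: print(n,[(r["p"],r["location"]) for r in pinpoint(n,"clasp_tip")[:2]])
print([proj(f,clip(p,0,th)[2][2:].mean(0)).round(1) for f in fs for th in(0,2.1)])
ov=[]
for f in fs:
    im=cv2.resize(f["pixels"][:,:,::-1],None,fx=5,fy=5,interpolation=cv2.INTER_CUBIC)
    u=(proj(f,[.50,-.24,.1])*5).astype(int); ov.append(im[u[1]-250:u[1]+250,u[0]-200:u[0]+200])
cv2.imwrite("pics/clipped.png",np.hstack(ov))
E
```

```text
t: 13.75
eef_pos: [0.4268, -0.1566, 0.2165]
ee_rot: [2.8, -0.004, 1.752]
force: [-0.1, -0.1, -0.5]
width: 0.0351
[0, 1]
[ 0.5289 -0.2343  0.1785  2.0276] 0.8787271829598723
scene [(0.52, [316.8, 159.3]), (0.16, [234.8, 241.2])]
top [(0.46, [370.8, 250.5])]
[array([325. , 141.6]), array([314.4, 158.8]), array([382.1, 256.9]), array([371.6, 247.7])]
```

View pics/clipped.png

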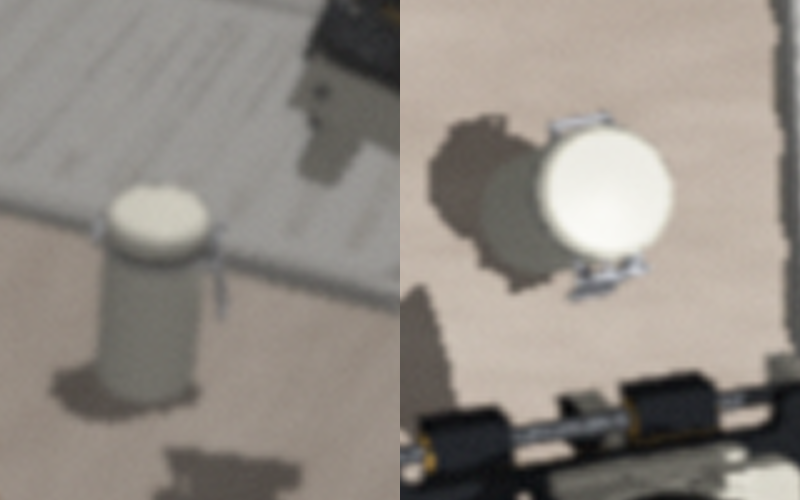

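```bash
python3 - <<'E'
from scipy.spatial.transform import Rotation as R
from station import telemetry
import numpy as np
s=telemetry.get_state(); R0=R.from_euler('xyz',s["ee_rot"])
T=R.from_euler('xyz',[np.pi,0,np.pi+.039]); print((T*R0.inv()).as_rotvec(degrees=True).round(2),s["q"].round(2),s["eef_pos"])
E
```

```text
[-16.68  13.1   81.31] [ 0.03 -0.22 -0.61 -0.07 -0.84 -1.38] [ 0.4278615  -0.15873723  0.21612723]
```

```bash
python3 -m inch '.75 1.5 2.4 0 -1.5 1.2 7.4; .75 3 4.8 0 -3 2.4 14.8; .75 4.4 7.2 0 -4.5 3.6 22.2; .75 5.9 9.6 0 -6.1 4.8 29.6; .75 7.4 12 0 -7.6 6 37; .75 8.8 14.4 0 -9.1 7.1 44.4; .75 10.3 16.8 0 -10.6 8.3 51.7; .75 11.8 19.2 0 -12.1 9.5 59.1; .75 13.3 21.6 0 -13.6 10.7 66.5; .75 14.7 24 0 -15.2 11.9 73.9; .75 14.7 24.1 0 -16.7 13.1 81.3; .75 14.7 24.1 0 -16.7 13.1 81.3'; python3 - <<'E'
from h import *
s=telemetry.get_state(); print(s["eef_pos"].round(4),s["ee_rot"].round(3),s["q"].round(2),s["width"])
E
```

```text
t: 15.55
eef_pos: [0.5753, 0.0821, 0.2148]
ee_rot: [-3.141, -0.002, -3.104]
force: [-0.0, -0.3, 0.1]
width: 0.0654
[0.5753 0.0821 0.2148] [-3.141e+00 -2.000e-03 -3.104e+00] [ 0.48  0.2  -0.18  0.   -1.19 -0.44] 0.06539312898333657
```

```bash
python3 -m inch '.75 0 0 -4 0 0 0; .75 0 0 -8 0 0 0; .75 0 0 -12 0 0 0; .75 0 0 -14 0 0 0; .75 0 0 -14 0 0 0'; python3 -m inch '.75 0 0 -1 0 0 0; .75 0 0 -2 0 0 0; .75 0 0 -3.2 0 0 0; .75 0 0 -3.2 0 0 0'
```

```text
t: 16.18
eef_pos: [0.5741, 0.0807, 0.0733]
ee_rot: [-3.14, -0.005, -3.108]
force: [0.0, -0.2, 0.5]
width: 0.0659
t: 16.68
eef_pos: [0.5733, 0.0805, 0.0402]
ee_rot: [-3.139, -0.006, -3.108]
force: [-0.3, 0.5, -0.0]
width: 0.0659
```

```bash
python3 -m inch '.3 0 0 0 0 0 0; .3 0 0 0 0 0 0; .3 0 0 0 0 0 0; .3 0 0 0 0 0 0; .3 0 0 0 0 0 0' 12
```

```text
t: 17.3
eef_pos: [0.5736, 0.0806, 0.0405]
ee_rot: [-3.139, -0.006, -3.108]
force: [-0.1, 0.6, 1.3]
width: 0.0462
```

```bash
python3 -m inch '.3 0 0 .3 0 0 0; .3 0 -.6 .3 0 0 0; .3 .04 -1.2 .3 0 0 0; .3 .07 -1.7 .3 0 0 0; .3 .09 -2.1 .3 0 0 0; .3 .1 -2.4 .3 0 0 0; .3 .1 -2.4 .3 0 0 0' 15; python3 -m inch '.3 0 -.2 0 0 0 0; .3 0 -.3 0 0 0 0; .3 0 -.3 0 0 0 0'
```

```text
t: 18.18
eef_pos: [0.5746, 0.0563, 0.0435]
ee_rot: [-3.139, -0.006, -3.108]
force: [0.3, -0.3, -2.3]
width: 0.0463
t: 18.55
eef_pos: [0.5746, 0.0533, 0.0435]
ee_rot: [-3.139, -0.006, -3.108]
force: [-0.7, 0.2, -1.7]
width: 0.0464
```

```bash
python3 -m inch '.3 0 -.15 0 0 0 0; .3 0 -.2 0 0 0 0; .3 0 -.2 0 0 0 0'; python3 -m inch '.3 0 -.15 0 0 0 0; .3 0 -.2 0 0 0 0; .3 0 -.2 0 0 0 0'; python3 -m inch '.3 0 -.15 0 0 0 0; .3 0 -.15 0 0 0 0'
```

```text
t: 18.92
eef_pos: [0.5746, 0.0513, 0.0435]
ee_rot: [-3.139, -0.006, -3.108]
force: [0.7, 0.8, -1.2]
width: 0.0464
t: 19.3
eef_pos: [0.5752, 0.0505, 0.0437]
ee_rot: [-3.141, -0.004, -3.108]
force: [-0.4, 6.0, -1.0]
width: 0.0462
t: 19.55
eef_pos: [0.5759, 0.0504, 0.0439]
ee_rot: [3.141, -0.003, -3.108]
force: [0.6, 8.4, -0.7]
width: 0.0463
```

```bash
python3 -m inch '.3 -.05 .05 0 0 0 0; .3 -.05 .05 -.2 0 0 0; .3 -.05 .05 -.33 0 0 0; .3 -.05 .05 -.33 0 0 0; .5 -.05 .05 -.3 0 0 0; .65 -.05 .05 -.3 0 0 0; .75 -.05 .05 -.3 0 0 0; .75 -.05 .05 4 0 0 0; .75 -.05 .05 9 0 0 0; .75 -.2 4 9.5 0 0 0;  .75 -.4 8.5 9.5 0 0 0;  .75 -.4 8.5 9.5 0 0 0'; python3 - <<'E'
from fit import *
F={n:grab_frame(n) for n in("scene","top")}
for k,y in dict(jar_d=.005,jar_b=.052,jar_a=.136,salt_shaker=.203).items():
    for n in F:
        m=pick(n,k,F[n],[.57,y,.05])
        if m is None: print(k,n,"none"); continue
        q,s=fit([F[n]],[m],jar(k),[.57,y],[.008,.008]); print(k,n,q.round(4),round(s,2),m.sum())
E
```

```text
t: 21.05
eef_pos: [0.572, 0.1376, 0.1393]
ee_rot: [3.14, -0.002, -3.105]
force: [-0.5, -0.5, -0.9]
width: 0.0657
jar_d scene [ 0.5775 -0.0042] 0.27 114
jar_d top [0.5777 0.0068] 0.94 293
jar_b scene [0.5764 0.0529] 0.62 335
jar_b top [0.5741 0.0533] 0.89 313
jar_a scene [0.5709 0.1362] 0.91 691
jar_a top [0.5552 0.1311] 0.08 38
salt_shaker scene [0.5764 0.1965] 0.64 370
salt_shaker top [0.5659 0.2038] 0.41 142
```

```bash
python3 -m inch '.75 -.15 -.1 -3 0 0 0; .75 -.15 -.1 -6 0 0 0; .75 -.15 -.1 -8 0 0 0; .75 -.15 -.1 -9.3 0 0 0; .75 -.15 -.1 -9.3 0 0 0; .3 -.15 -.1 -9.3 0 0 0;  .3 -.15 -.1 -9.3 0 0 0; .3 -.15 -.1 -9.3 0 0 0; .3 -.15 -.1 -9.3 0 0 0' 15; python3 -m inch '.3 0 0 .3 0 0 0; .3 0 .6 .3 0 0 0; .3 -.04 1.2 .3 0 0 0; .3 -.07 1.7 .3 0 0 0; .3 -.09 2.2 .3 0 0 0; .3 -.1 2.7 .3 0 0 0; .3 -.1 3 .3 0 0 0; .3 -.1 3 .3 0 0 0'
```

```text
t: 22.68
eef_pos: [0.571, 0.1341, 0.0468]
ee_rot: [3.14, -0.001, -3.108]
force: [-0.9, -0.3, 5.4]
width: 0.0518
t: 23.68
eef_pos: [0.57, 0.1643, 0.0498]
ee_rot: [3.14, -0.001, -3.108]
force: [-0.9, 0.3, -1.4]
width: 0.0514
```

```bash
python3 -m inch '.3 -.02 .2 0 0 0 0; .3 -.02 .3 0 0 0 0; .3 -.02 .3 0 0 0 0'; python3 -m inch '.3 -.02 .15 0 0 0 0; .3 -.02 .2 0 0 0 0; .3 -.02 .2 0 0 0 0'; python3 -m inch '.3 0 .15 0 0 0 0; .3 0 .2 0 0 0 0; .3 0 .2 0 0 0 0'
```

```text
t: 24.05
eef_pos: [0.5698, 0.1673, 0.0498]
ee_rot: [3.14, -0.001, -3.108]
force: [-0.2, -1.3, -1.3]
width: 0.0516
t: 24.42
eef_pos: [0.5695, 0.1693, 0.0497]
ee_rot: [3.14, -0.001, -3.108]
force: [0.2, -0.1, -2.0]
width: 0.0516
t: 24.8
eef_pos: [0.5695, 0.1713, 0.0497]
ee_rot: [3.14, -0.001, -3.108]
force: [-0.6, -0.8, -1.7]
width: 0.0522
```

```bash
python3 -m inch '.3 0 .15 0 0 0 0; .3 0 .2 0 0 0 0; .3 0 .2 0 0 0 0'; python3 -m inch '.3 0 .15 0 0 0 0; .3 0 .2 0 0 0 0; .3 0 .2 0 0 0 0'
```

```text
t: 25.18
eef_pos: [0.5693, 0.173, 0.0498]
ee_rot: [3.141, -0.002, -3.108]
force: [-0.9, -3.2, 0.2]
width: 0.0515
t: 25.55
eef_pos: [0.5693, 0.1745, 0.0498]
ee_rot: [3.141, -0.002, -3.108]
force: [-1.1, -5.2, 1.9]
width: 0.0518
```

```bash
python3 -m inch '.3 0 -.05 0 0 0 0; .3 0 -.05 -.2 0 0 0; .3 0 -.05 -.33 0 0 0; .3 0 -.05 -.33 0 0 0; .5 0 -.05 -.3 0 0 0; .65 0 -.05 -.3 0 0 0; .75 0 -.05 -.3 0 0 0; .75 0 -.05 4 0 0 0; .75 0 -.05 9 0 0 0; 1 0 -.05 14 0 0 0; 1 0 -.05 16 0 0 0'; python3 -m inch '1 -.4 -4 0 0 0 -8; 1 -.8 -8 0 0 0 -16; 1 -1.2 -12 0 0 0 -24; 1 -1.6 -16 0 0 0 -32; 1 -2 -20 0 0 0 -40; 1 -2.4 -24 0 0 0 -48; 1 -2.8 -28 0 0 0 -56; 1 -3.2 -32 0 0 0 -64; 1 -3.6 -36 0 0 0 -72; 1 -4 -40 0 0 0 -80; 1 -4 -40.8 0 0 0 -80.5; 1 -4 -40.8 0 0 0 -80.5'; python3 - <<'E'
from fit import *
F={n:grab_frame(n) for n in("scene","top")}; print(telemetry.get_state()["eef_pos"].round(4),telemetry.get_state()["ee_rot"].round(3))
for k,y in dict(jar_d=.005,jar_b=.052,jar_a=.175,salt_shaker=.216).items():
    for n in F:
        m=pick(n,k,F[n],[.57,y,.05])
        if m is None: print(k,n,"none"); continue
        q,s=fit([F[n]],[m],jar(k),[.57,y],[.008,.008]); print(k,n,q.round(4),round(s,2),m.sum())
for n in F:
    m=pick(n,"clip_jar",F[n],[.529,-.2345,.06])
    if m is not None: print("clip",n,fit([F[n]],[m],lambda p:clip([p[0],p[1],.2],0,2.1),[.529,-.2345],[.006,.006]),m.sum())
E
```

```text
t: 26.92
eef_pos: [0.5707, 0.1752, 0.2135]
ee_rot: [3.139, 0.003, -3.107]
force: [-0.0, -0.4, -0.1]
width: 0.0805
t: 28.42
eef_pos: [0.5309, -0.2329, 0.2132]
ee_rot: [3.138, 0.002, 1.771]
force: [-0.3, -0.0, 0.3]
width: 0.0877
[ 0.531  -0.2321  0.2134] [3.138e+00 3.000e-03 1.772e+00]
jar_d scene [0.5773 0.0025] 0.6 271
jar_d top [0.5776 0.0066] 0.81 252
jar_b scene [0.5779 0.0028] 0.53 271
jar_b top [0.5755 0.053 ] 0.93 331
jar_a scene [0.5711 0.17  ] 0.81 650
jar_a top [0.5688 0.1717] 0.93 448
salt_shaker scene [0.5844 0.1992] 0.52 298
salt_shaker top [0.5682 0.219 ] 0.71 250
clip scene (array([ 0.52756378, -0.23389625]), np.float64(0.8952099737532808)) 940
```

```bash
python3 -m inch '1 -.25 -.2 -3 0 0 0; 1 -.25 -.2 -6 0 0 0; 1 -.25 -.2 -9 0 0 0; 1 -.25 -.2 -11 0 0 0; 1 -.25 -.2 -12 0 0 0; 1 -.25 -.2 -13 0 0 0; 1 -.25 -.2 -13.4 0 0 0; 1 -.25 -.2 -13.4 0 0 0' 30; python3 - <<'E'
from fit import *
F={n:grab_frame(n) for n in("scene","top")}
def bx(x0,x1,y0,y1,z0,z1): return np.array([[x,y,z] for x in(x0,x1) for y in(y0,y1) for z in(z0,z1)])
def rack(p):
    c,s=np.cos(p[2]),np.sin(p[2]); B=[bx(-.041,.041,-.1385,-.1285,0,.062),bx(-.041,.041,.1285,.1385,0,.062),bx(-.041,-.035,-.1385,.1385,0,.04),bx(.035,.041,-.1385,.1385,0,.04),bx(-.041,.041,-.1385,.1385,0,.008)]
    return [np.c_[p[0]+c*b[:,0]-s*b[:,1],p[1]+s*b[:,0]+c*b[:,1],b[:,2]] for b in B]
for n in F:
    m=regions_of(n,"rack")[0]["pixels"]
    if n=="top": m=cv2.morphologyEx(m.astype(np.uint8),cv2.MORPH_CLOSE,np.ones((25,25)),borderValue=0)
    print(n,fit([F[n]],[m],rack,[.568,.113,.039],[.006,.006,.03]),m.sum())
print(telemetry.get_state()["eef_pos"].round(4),telemetry.get_state()["force"].round(1))
E
```

```text
t: 30.02
eef_pos: [0.5284, -0.2347, 0.0797]
ee_rot: [3.138, 0.003, 1.771]
force: [-1.0, -0.1, 0.5]
width: 0.0875
scene (array([0.57256396, 0.11417469, 0.04482247]), np.float64(0.4924788154814828)) 1715
top (array([0.57261393, 0.11384551, 0.05016612]), np.float64(0.8658305209959871)) 3233
[ 0.5286 -0.2347  0.08  ] [ 0.  -0.1 -0.9]
```

```bash
python3 -m inch '.5 0 0 0 0 0 0; .5 0 0 0 0 0 0; .5 0 0 0 0 0 0; .5 0 0 0 0 0 0; .5 0 0 0 0 0 0' 35; python3 -m inch '.5 0 0 .5 0 0 0; .5 0 0 1 0 0 0; .5 0 0 2 0 0 0; .5 0 0 2 0 0 0'
```

```text
t: 30.85
eef_pos: [0.5287, -0.2345, 0.0801]
ee_rot: [3.137, 0.003, 1.771]
force: [-0.5, 2.6, 3.2]
width: 0.0625
t: 31.35
eef_pos: [0.5293, -0.2347, 0.1011]
ee_rot: [3.136, 0.004, 1.771]
force: [-0.4, 0.5, -7.4]
width: 0.0623
```

```bash
python3 -m inch '.5 0 0 2 0 0 0; .5 0 0 5 0 0 0; .5 0 0 8 0 0 0; .5 .4 3 11 0 0 -1; .5 .8 7 11.5 0 0 -2; .5 1.3 11 11.5 0 0 -3; .5 1.8 15 11.5 0 0 -4; .5 2.3 19 11.5 0 0 -5; .5 2.8 23 11.5 0 0 -6; .5 3.3 27 11.5 0 0 -7; .5 3.8 31 11.5 0 0 -8; .5 4.2 34 11.5 0 0 -9'; python3 -m inch '.5 0 .2 0 0 0 0; .5 0 .2 0 0 0 0'; python3 - <<'E'
from fit import *
F={n:grab_frame(n) for n in("scene","top")}; s=telemetry.get_state(); print(s["eef_pos"].round(4),s["ee_rot"].round(3))
T=s["eef_pos"]; zb=T[2]-.0797
for n in F:
    m=pick(n,"clip_jar",F[n],[T[0],T[1],zb+.06])
    if m is None: print(n,"none");continue
    up=lambda P:[q+np.array([0,0,zb]) for q in P]
    print(n,fit([F[n]],[m],lambda p:up(clip([p[0],p[1],.045],0,2.1))[:1],[T[0],T[1]],[.006,.006]),m.sum())
    print([(r["p"],r["location"]) for r in pinpoint(n,"clasp_tip")[:1]],proj(F[n],[T[0]-.045,T[1]-.002,zb+.061]))
f=F["scene"]; S=5
im=cv2.resize(f["pixels"][:,:,::-1],None,fx=S,fy=S,interpolation=cv2.INTER_CUBIC); u=(proj(f,[.57,.1,.1])*S).astype(int)
cv2.imwrite("pics/held.png",im[max(0,u[1]-330):u[1]+270,u[0]-350:u[0]+350])
E
```

```text
t: 32.85
eef_pos: [0.571, 0.107, 0.2158]
ee_rot: [3.136, 0.003, 1.614]
force: [0.6, -0.8, -7.2]
width: 0.0627
t: 33.1
eef_pos: [0.5705, 0.1089, 0.2154]
ee_rot: [3.137, 0.004, 1.615]
force: [-0.4, -0.2, -7.3]
width: 0.0626
[0.5708 0.1082 0.2157] [3.137 0.004 1.614]
scene (array([0.5669708 , 0.11035489]), np.float64(0.7489265323455858)) 1138
[(0.45, [252.9, 188.1])] [253.40993435 187.53956636]
top (array([0.54315782, 0.09848783]), np.float64(0.35504392608300517)) 293
[(0.63, [226.3, 225.0])] [228.65963918 222.17129974]
```

View pics/held.png

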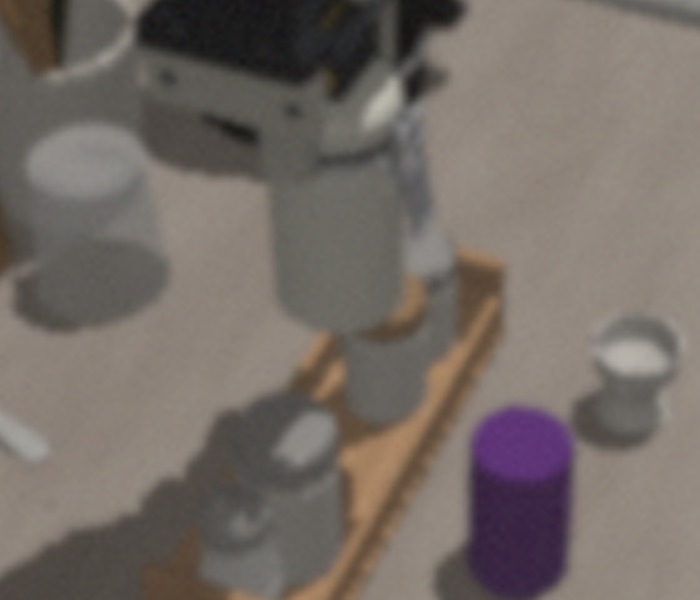

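```bash
python3 -m inch '.5 .05 .25 -2 0 0 0; .5 .05 .25 -3.3 0 0 0; .5 .05 .25 -4 0 0 0; .5 .05 .25 -4.6 0 0 0; .5 .05 .25 -5.2 0 0 0; .5 .05 .25 -5.2 0 0 0'; python3 -m inch '.5 0 0 -.7 0 0 0; .5 0 0 -1.4 0 0 0; .5 0 0 -2 0 0 0; .5 0 0 -2 0 0 0'
```

```text
t: 34.15
eef_pos: [0.5713, 0.1107, 0.1636]
ee_rot: [3.137, 0.004, 1.613]
force: [-0.1, -0.1, -7.8]
width: 0.0626
t: 34.65
eef_pos: [0.5709, 0.1105, 0.1429]
ee_rot: [3.138, 0.004, 1.613]
force: [-0.5, -0.8, -8.1]
width: 0.0624
```

```bash
python3 -m inch '.5 0 0 -.7 0 0 0; .5 0 0 -1.4 0 0 0; .5 0 0 -2 0 0 0; .5 0 0 -2 0 0 0'; python3 -m inch '.5 0 0 -.5 0 0 0; .5 0 0 -1 0 0 0; .5 0 0 -1 0 0 0'
```

```text
t: 35.15
eef_pos: [0.5705, 0.1103, 0.1221]
ee_rot: [3.139, 0.005, 1.613]
force: [-0.5, 0.6, -7.4]
width: 0.0625
t: 35.52
eef_pos: [0.5701, 0.1101, 0.1116]
ee_rot: [3.14, 0.005, 1.613]
force: [0.0, -0.5, -7.2]
width: 0.0623
```

```bash
python3 -m inch '.5 .05 0 -.5 0 0 0; .5 .05 0 -1 0 0 0; .5 .05 0 -1.5 0 0 0; .5 .05 0 -1.9 0 0 0; .5 .05 0 -1.9 0 0 0'; python3 -m inch '.5 0 0 -.2 0 0 0; .5 0 0 -.4 0 0 0; .5 0 0 -.4 0 0 0'
```

```text
t: 36.15
eef_pos: [0.5704, 0.11, 0.0921]
ee_rot: [3.141, 0.005, 1.613]
force: [0.2, 0.5, -6.7]
width: 0.0626
t: 36.52
eef_pos: [0.5707, 0.1101, 0.0884]
ee_rot: [3.14, 0.005, 1.613]
force: [0.1, 0.6, -4.8]
width: 0.0623
```

```bash
python3 -m inch '.5 0 0 -.1 0 0 0; .5 0 0 -.1 0 0 0'
```

```text
t: 36.78
eef_pos: [0.5713, 0.1101, 0.0882]
ee_rot: [3.139, 0.005, 1.614]
force: [-0.6, -1.3, 1.7]
width: 0.0629
```

Seated on the floor (force went from −7 N to +1.7 N). Release and rise.

```bash
python3 -m inch '.6 0 0 0 0 0 0; .7 0 0 0 0 0 0; .85 0 0 0 0 0 0; 1 0 0 0 0 0 0; 1 0 0 0 0 0 0; 1 0 0 0 0 0 0; 1 0 0 1.5 0 0 0; 1 0 0 4 0 0 0; 1 0 0 8 0 0 0; 1 0 0 13 0 0 0' 20; python3 -m inch '1 -2 -5 0 0 0 0; 1 -4 -10 0 0 0 0; 1 -6 -15 0 0 0 0; 1 -8 -20 0 0 0 0; 1 -9 -25 0 0 0 0; 1 -9 -30 0 0 0 0; 1 -9 -30 0 0 0 0; 1 -9 -30 0 0 0 0'; python3 - <<'E'
from fit import *
F={n:grab_frame(n) for n in("scene","top")}; s=telemetry.get_state(); print(s["eef_pos"].round(3),s["force"].round(1))
ov=[]
for n,f in F.items():
    m=pick(n,"clip_jar",f,[.571,.11,.07])
    if m is not None: print(n,fit([f],[m],lambda p:[q+np.array([0,0,.008]) for q in clip([p[0],p[1],p[2]],0,2.1)],[.571,.11,.045],[.006,.006,.1]))
    print(n,[(r["p"],r["location"]) for r in pinpoint(n,"clasp_tip")[:1]],proj(f,clip([.571,.11,.045],0,2.1)[2][2:].mean(0)+[0,0,.008]))
    for k,z in dict(jar_a=.008,salt_shaker=.008,tumbler=0,egg_cup=0).items(): print(n,k,[(round(r["p"],2),onplane(f,r["location"],z)[:2].round(3)) for r in pinpoint(n,k)[:4]])
    im=cv2.resize(f["pixels"][:,:,::-1],None,fx=5,fy=5,interpolation=cv2.INTER_CUBIC)
    u=(proj(f,[.56,.1,.06])*5).astype(int); ov.append(im[u[1]-300:u[1]+300,u[0]-200:u[0]+200])
cv2.imwrite("pics/final.png",np.hstack(ov))
E
```

```text
t: 38.02
eef_pos: [0.5708, 0.1098, 0.2199]
ee_rot: [3.14, 0.006, 1.614]
force: [0.9, 1.4, 0.5]
width: 0.0878
t: 39.02
eef_pos: [0.4808, -0.1903, 0.2206]
ee_rot: [3.139, 0.006, 1.613]
force: [-0.1, 1.2, -0.5]
width: 0.0876
[ 0.481 -0.189  0.22 ] [ 0.3  0.7 -0.1]
scene (array([ 0.57177199,  0.10767037, -0.03756449]), np.float64(0.7814498933901919))
scene [(0.39, [256.8, 226.2])] [253.39190997 226.40674134]
scene jar_a [(0.92, array([0.458, 0.127])), (0.67, array([0.579, 0.168])), (0.5, array([0.571, 0.002])), (0.17, array([0.568, 0.219]))]
scene salt_shaker [(0.56, array([0.568, 0.22 ]))]
scene tumbler [(0.84, array([0.787, 0.027]))]
scene egg_cup []
top (array([ 0.57442046,  0.11516678, -0.00539792]), np.float64(0.6090425531914894))
top [(0.39, [231.2, 227.8])] [230.96970025 227.99664666]
top jar_a [(0.9, array([0.46 , 0.123])), (0.81, array([0.555, 0.167])), (0.38, array([0.565, 0.106]))]
top salt_shaker [(0.5, array([0.58 , 0.229]))]
top tumbler [(0.63, array([0.778, 0.027]))]
top egg_cup []
```

View pics/final.png

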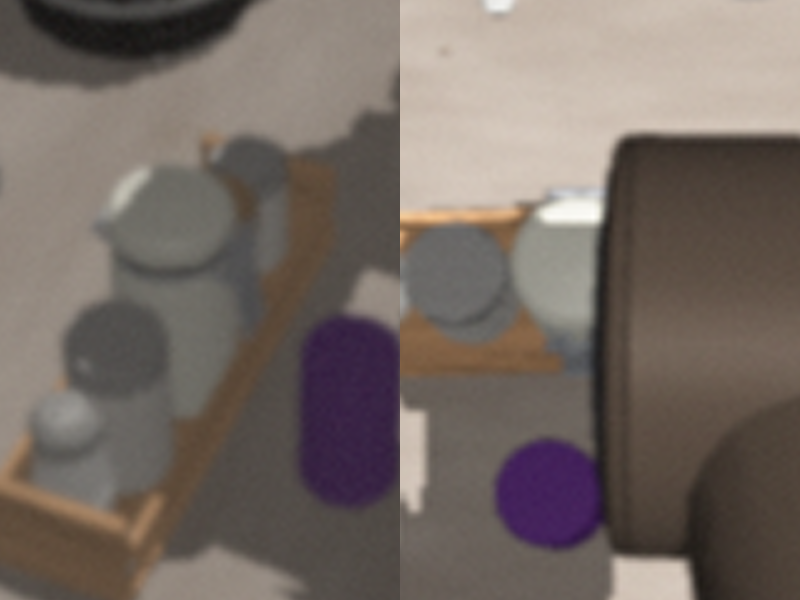

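```bash
python3 -m inch '1 -2 -4 0 0 0 0; 1 -5 -8 0 0 0 0; 1 -8 -12 0 0 0 0; 1 -11 -16 0 0 0 0; 1 -14 -20 0 0 0 0; 1 -17 -25 0 0 0 0; 1 -19 -30 0 0 0 0; 1 -20 -35 0 0 0 0; 1 -20 -38 0 0 0 0; 1 -20 -40 0 0 0 0; 1 -20 -40 0 0 0 0'; python3 - <<'E'
from fit import *
F={n:grab_frame(n) for n in("scene","top")}
for n,f in F.items():
    m=pick(n,"clip_jar",f,[.571,.11,.07])
    if m is not None: print(n,fit([f],[m],lambda p:[q+np.array([0,0,.008]) for q in clip([p[0],p[1],p[2]],0,2.1)],[.571,.11,.045],[.006,.006,.1]))
    print(n,[(r["p"],r["location"]) for r in pinpoint(n,"clasp_tip")[:1]],[proj(f,clip([.571,.11,w],0,2.1)[2][2:].mean(0)+[0,0,.008]).round(1) for w in(-.1,.045,.2)])
    for k in("tumbler","egg_cup"): print(n,k,[(round(r["p"],2),onplane(f,r["location"],0)[:2].round(3)) for r in pinpoint(n,k)[:3]])
f=F["top"]
for k,y in dict(jar_d=.006,jar_b=.053,jar_a=.172,salt_shaker=.218).items():
    m=pick("top",k,f,[.57,y,.05])
    if m is not None: print(k,fit([f],[m],jar(k),[.57,y],[.008,.008]))
s=telemetry.get_state(); print(s["t"],s["force"].round(1))
E
```

```text
t: 41.1
eef_pos: [0.2803, -0.5911, 0.2188]
ee_rot: [3.141, 0.004, 1.612]
force: [0.2, 0.5, 0.1]
width: 0.0874
scene (array([ 0.57100339,  0.11049221, -0.02520785]), np.float64(0.7467410626111002))
scene [(0.4, [255.6, 227.4])] [array([252.2, 228.1]), array([253.4, 226.4]), array([254.3, 224.5])]
scene tumbler [(0.67, array([0.772, 0.023])), (0.61, array([ 0.574, -0.005]))]
scene egg_cup [(0.54, array([0.448, 0.006]))]
top (array([0.57042357, 0.11119855, 0.08843272]), np.float64(0.9135742582262106))
top [(0.68, [231.4, 211.9])] [array([228.3, 227.9]), array([231., 228.]), array([233.8, 227.7])]
top tumbler [(0.72, array([0.779, 0.029]))]
top egg_cup [(0.65, array([ 0.453, -0.005]))]
jar_d (array([0.57713139, 0.00660694]), np.float64(0.9465261514441843))
jar_b (array([0.57355205, 0.05292581]), np.float64(0.9031459879816189))
jar_a (array([0.56844396, 0.1722563 ]), np.float64(0.918431785291409))
salt_shaker (array([0.5701132 , 0.21973843]), np.float64(0.7311580067387835))
41.8 [-0.3  0.1 -0.1]
```

```bash
python3 -c "
from station import arm; print(arm.job_done())"
```

```text
the job is handed in; nothing more can be done
None
```

The clip-top jar is clipped shut and stands upright on the rack floor between the wooden-lidded jar and the tall grey-lidded jar, clip to the front. I handed the job in at about 42 s; no verdict was reported.

**What I did:**
- **Clip:** I pressed the lever down until the resistance vanished and it hung at its home position. The first press caught only the lever's tip and nudged the jar at most 3 mm, so I backed off and pressed again.
- **Row:** I gripped the wooden-lidded jar, then the tall grey-lidded one, lifted each about 3 mm and slid them apart until each half of the row met its end board. That left a gap of about 69 mm.
- **Jar:** I gripped it by the clipped lid and lowered it until the floor carried it; the wrist force went from −7 N to +1.7 N. Then I let go and moved clear.

**Last checks:**
- All four spice jars stand where I left them.
- The clip-top jar sits at about (0.571, 0.111), as planned.
- Tumbler and egg cup still fit their first positions within detection noise of about 1 cm.

**What disagreed:**
- **Finger length:** the fingers end about 20 mm short of the reported TCP. A touch on the worktop read z = −0.018 to −0.021 m and peaked at 29 N. I corrected every height after that.
- **Lever:** the last top-camera detection of the lever tip landed on the hinge side of the jar. Both detections from the picture before and the last side-view one were within about 3 pixels of the home position.
- **Jar turn:** the two cameras' fits for the jar's final turn differ (−0.03 and +0.09 rad, rack about 0.045). Both put the clip at the front.

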